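Clamp a straightedge against a coated plate

ROBOT

A 6-joint arm with a two-finger parallel gripper is mounted at the origin on the work surface. World frame = base frame: x ahead of the robot, y to its left, z up, the work surface at z = 0. Lengths are in m, angles in degrees, forces in N, time in s.
With the tool pointing down it reaches from about 0.425 to 0.95 m from the base axis. Payload 14.7 kg.
Tool frame: the origin (TCP) lies midway between the tips of the shut fingers; the grasp point (between the pads) lies 19 mm behind it; z points along the fingers, y is the direction in which the jaws open and shut (so a half turn about z gives the same grasp; the last joint's range is limited). The gripper opens to 85 mm and grips with 20 to 120 N. Pads are 22 mm wide; open, the fingers measure 114 mm over their backs; the gripper's body (76 mm by 85 mm) begins 54 mm behind the grasp point. The pads swing forward as they close: fully open they stand 13 mm farther back than shut.
Start: joints at [63.965, 27.513, 91.461, -0, 61.026, -2.67], TCP at [0.258, 0.597, 0.231] pointing down, gripper open.
Joint ranges: [-157.49, 157.49], [-46.99, 117.5], [13.45, 153.17], [-89.5, 269.5], [5.16, 153.95], [-167.48, 167.48]. Speed limits (degrees/s): [108.29, 108.29, 136.94, 172.46, 172.46, 172.46].

INTERFACE

Orientations are given as [roll, pitch, yaw] about the fixed x, y, z axes, in that order (R = Rz(yaw) Ry(pitch) Rx(roll)).
In Python, from cell import monitor, get_image, get_calibration, order gives the robot as it stands. The module is installed in compiled form; this text tells all that it offers.
- The arm moves only by the shell command python3 -m creep 'ROWS' [FORCE]. ROWS is JSON, a list of rows, each a list of 3 entries, a list of its own where there are three numbers: the shift along the tool's x, y, z in cm, then the turn, a rotation vector about the tool's x, y, z in rad, then the finger opening in cm, from 0 to 8.54. A call has 1 to 5 rows; each row is the pose to reach, as a shift and turn from the pose commanded when the call began, along the tool's axes at that moment; what a row does not reach only later rows make up. A row lasts 1/10 s, in which the tool goes at most 50 mm and 8.59 degrees, less where a joint would pass 70% of its speed; a pose out of reach is approached as far as the arm can. A call with a gripper value outside its range is refused whole. The fingers move at their own pace and stop on an object; FORCE is the grip in N (left out, the last holds). Time passes only in rows, so rows that repeat a pose let the fingers close. It gives the time, the measured TCP pose, the force and the opening at its end, in the units of the state.
- monitor.state(): the state, without advancing time (a new reading comes with each control period).
- get_image(name): name is "scene" or "top" or "wrist"; returns the picture (384x512x3 uint8, red, green, blue); there is no depth.
- get_calibration(name): a dict with "fx", "fy", "cx", "cy" (pixels), "R" (3x3) and "t" (3): a world point X has camera coordinates R X + t; the wrist camera has in their place "hand_eye" (4x4, takes a point from camera to tool coordinates, whose origin is the TCP and whose axes are the flange's). Camera axes: x right, y down, z forward; pixel columns grow to the right and rows downward; lengths in m; the calibration is good to about 2 mm. A picture is of the moment at which its call begins: read the wrist's pose just before it. get_calibration takes no time and is no camera call.
- order.close_job(): hands the job in, once; it reports no verdict.
The state is a dict: "t": time; "joint_positions": joint angles; "joint_velocities": joint speeds; "joint_torque": joint torques, N m; "eef_pos": TCP position; "tool_rot": TCP orientation; "ft_force": force on the tool from outside, world axes, zero at the start; "torque": the same for the moment, N m; "width": finger opening in m.
Only numpy, scipy, OpenCV 4.12 (cv2) and the standard library are available. Lean on these libraries where they do the work, as an engineer would, in place of code of your own. Each camera call takes 0.05 s, during which the arm holds its last target.

TASK

Lay the ribbed metal straightedge flat on the clamp board and slide it in under the raised clamp shoe until it is flush along the plate's front edge, with the flat of its left end, between rib and tip, under the shoe. Then flip the safety catch up and over, clear of the lever, and only after that pull the clamp lever towards the robot to its stop, so that the shoe presses on the straightedge. Finish while still holding the lever there, with the straightedge still flush and the other things on the bench left where they are.

Things in the scene. Friction and masses are not known exactly. Their poses are not given: they have to be found in the camera images.
- straightedge: Metal straightedge (underside centre): flat blade 240 (its x) x 32 (its y) x 6 mm thick, with an upright grip rib along its middle, 80 mm long, 14 mm thick, top 40 mm above the underside. 0.2 kg, same either way round. Starts flat on the bench at the robot's right (-y). x along the blade, z up.
- rib_mid (a point): Point in the middle of the straightedge's rib, 28 mm above its underside: where to grasp it, across the 14 mm. Axes as the straightedge.
- plate_edge (a point): Point on the white plate's front edge (nearest the robot), half-way up its 6 mm: the straightedge's middle belongs 16 mm in front of it (within 28 mm lengthwise). x: into the plate, away from the robot, square to the edge; y: left along the edge; z up. The edge runs from y = -120 to +80 mm. Bed 3 mm below this point, plate top 3 mm above.
- board: Grey clamp board fixed to the bench; its place and yaw differ each start. Axes as plate_edge, which lies at (-34, -30, 15) mm. Bed: x -125 to 95, y -165 to 165 mm, top at z = 12 mm; the white plate (100 x 200 x 6 mm) is fixed on it; free bed 91 mm deep in front of the plate. The clamp arm hangs over bed and plate at y = 36 to 54 mm, x > -71 mm; lever and catch stand at larger y.
- shoe: Round rubber clamp shoe, 18 mm across, on a spring plunger under the clamp arm; origin: centre of its pressing face. At y = +75 mm from plate_edge, 36 mm above the bed at the start (slide the blade in under it from the front); as the lever is pulled it comes down on the blade's centre line, meets it at lever about 0.40 and then presses with up to about 10 N.
- lever (a joint): Clamp lever angle: 0 = start, leaning away from the robot; grows as its top is pulled towards the robot; stop at 0.55 rad. A return spring pulls it back (about 2 N at the handle at first, about 10 N at the stop with the straightedge under the shoe). The closed catch blocks it after about 0.07 rad, with a little give.
- lever_grip (a point): Centre of the lever's black crossbar handle: round bar 16 mm thick, 66 mm long, along the board's y, on a 14 mm wide stem, 194 mm above the bench, leaning 0.30 rad back from upright. It turns at radius 140 mm about a shaft along the board's y, 60 mm above the bench: the pull takes it 76 mm along the board's -x. Axes as the board's at lever 0.
- catch (a joint): Safety catch angle: 0 = closed, arm level across the front of the lever's stem; grows as it is flipped up and over to the left (+y of the board); 1.57 = upright, stop at 1.75. It stays where it is left (about 1 N to move).
- catch_pin (a point): Point on the catch's black pin, a round bar 12 mm thick that juts 57 mm from the catch arm towards the robot, parallel to the catch's hinge; this point lies 41 mm out from the arm, free on all sides: where to pinch it. About 110 mm above the bench at the start.
- catch_hinge (a point): Point on the catch's hinge axis level with catch_pin along that axis; the pin travels on a radius of 45 mm about it, starting at its -y side. The axis runs along the board's x. 110 mm above the bench.
- bottle_tall: Bystander, to be left alone: white bottle, 72 mm across, 190 mm tall; origin at its underside centre.
- bottle_small: Bystander, to be left alone: small white bottle, 52 mm across, 100 mm tall; origin at its underside centre.
- dish: Bystander, to be left alone: clear covered dish, 94 mm across, 18 mm high; origin at its underside centre.
- tip_box: Bystander, to be left alone: pipette tip box 85 x 120 x 60 mm; origin at its underside centre.
- jar: Bystander, to be left alone: white jar, 64 mm across, 60 mm tall; origin at its underside centre.
- strip: Bystander, to be left alone: flat plastic strip without a rib, 150 x 28 x 6 mm; origin at its underside centre.
- tube: Bystander, to be left alone: small capped vial, 33 mm across, 44 mm tall, standing on the plate; origin at its underside centre.

How it is judged (in metres and radians):
On the way, in this order (a step that is already met when the one before it is completed fails the run):
1. the straightedge lies on the bed, flush along the plate's front edge, its blade below the shoe, with the catch still closed (x of rib_mid in the frame of plate_edge between -0.0185 and -0.0135 m and y of rib_mid in the frame of plate_edge between -0.028 and 0.028 m and z of rib_mid in the frame of plate_edge below 0.029 m and angle between the x axis of straightedge and the y axis of plate_edge, either way round below 0.025 rad and angle between rib_mid's own z axis and vertical below 0.03 rad and linear speed of straightedge below 0.02 m/s and value of joint catch below 0.5 rad), for 0.2 s.
2. the catch is flipped up clear of the lever, before the lever is pulled (value of joint catch above 1.25 rad and value of joint lever below 0.12 rad), for 0.2 s.
At the end, for the whole second after the job is handed in: Lever held still over 0.47 rad; the shoe presses the straightedge with over 2.5 N; the straightedge lies on the bed, gap to the plate edge under 2.5 mm, parallel within 0.025 rad, within 28 mm of central lengthwise; catch past 1.25 rad (x of rib_mid in the frame of plate_edge between -0.0185 and -0.0135 m and y of rib_mid in the frame of plate_edge between -0.028 and 0.028 m and z of rib_mid in the frame of plate_edge below 0.029 m and angle between the x axis of straightedge and the y axis of plate_edge, either way round below 0.025 rad and angle between rib_mid's own z axis and vertical below 0.03 rad and value of joint catch above 1.25 rad and value of joint lever above 0.47 rad and contact force between shoe and straightedge above 2.5 N and velocity of joint lever between -0.1 and 0.1 rad/s); the arm keeps its last pose, push and grip.
It fails at once if the lever is pulled with the catch still closed over it (value of joint lever above 0.2 rad and value of joint catch below 0.7 rad).
It fails at once if a bystander is pushed aside or knocked over (distance of any of bottle_tall, bottle_small, dish, tip_box, jar, strip, tube from where it was at the start of the episode above 0.03 m or angle between any of bottle_tall, bottle_small, dish, tip_box, jar, strip, tube's own z axis and vertical above 0.6 rad).
It also fails if it takes over 69 s, if anything falls off the work surface, if the arm or the gripper's body presses on something with over 40 N, if the wrist force passes 120 N, or if a joint passes its speed limit or range.

## Working session

There is one attempt and no reset: what is moved stays moved. The work goes in short steps, Python scripts to look and compute and a shell command to move; the robot and the scene stay as the last step left them, time stands still between calls to the robot, and variables do not carry over. Pictures are saved under pics/ and viewed, and the job is handed in when it is done.

```bash
mkdir -p pics; python3 - <<'E'
from cell import monitor,get_image,get_calibration
import cv2,json
print(monitor.state())
for n in("scene","top","wrist"):
    im=get_image(n); cv2.imwrite(f"pics/{n}0.png",im[:,:,::-1]); c=get_calibration(n); print(n,{k:(v.tolist() if hasattr(v,'tolist') else v) for k,v in c.items()})
E
```

```text
{'t': 0.0, 'joint_positions': array([ 6.39646271e+01,  2.75498344e+01,  9.14944579e+01,  2.02152400e-03,
        6.10229770e+01, -2.67024609e+00]), 'joint_velocities': array([-0.07353055,  0.04753497, -0.07290158, -0.0217078 ,  0.0109999 ,
       -0.03270376]), 'joint_torque': array([ 1.96923735e-03, -9.50620508e+01, -4.30177188e+01, -9.64452761e-05,
        1.16362399e-02, -6.16442730e-05]), 'eef_pos': array([0.25758049, 0.59635007, 0.230668  ]), 'tool_rot': array([-1.79932886e+02, -4.89931061e-03,  1.56633890e+02]), 'ft_force': array([-0.81612911,  0.47121143, -0.04469756]), 'torque': array([-0.01849163, -0.00880401, -0.043065  ]), 'width': 0.08502724919089309}
scene {'fx': 357.48008792053065, 'fy': 357.48008792053065, 'cx': 251.52976920838427, 'cy': 194.08636786475486, 'R': [[0.6722248249159885, 0.7403240505412072, 0.005838232346270146], [0.5094454766584433, -0.4568330748299574, -0.7292248268220565], [-0.5371955799137969, 0.4931772925953372, -0.6842492725530753]], 't': [-0.3566346494982966, -0.20183566818900286, 1.4133462620082138]}
top {'fx': 405.78366180473853, 'fy': 405.78366180473853, 'cx': 251.24110928963802, 'cy': 189.83626135134094, 'R': [[-0.025320696497711518, -0.9994043374561902, -0.023448509603474308], [-0.9958751344421265, 0.027261771041490305, -0.08654196923780577], [0.0871296673283374, 0.021160484716442704, -0.9959722159567594]], 't': [-0.02895707711909803, 0.5522820458080173, 1.2243475506327177]}
wrist {'fx': 299.3256309959576, 'fy': 299.3256309959576, 'cx': 252.39748895507412, 'cy': 189.91432654621872, 'hand_eye': [[0.0007762156027891662, -0.9632979251836001, -0.2684334271775919, 0.06784377212561785], [0.9999995894665932, 0.0008732196490922482, -0.00024197952079336484, 0.0004737109844742404], [0.0004674997134018401, -0.268433129148423, 0.963298207524338, -0.14341413141576778], [0.0, 0.0, 0.0, 1.0]]}
```

View pics/scene0.png

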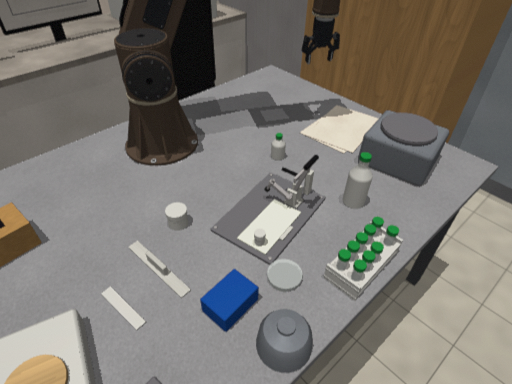

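View pics/top0.png

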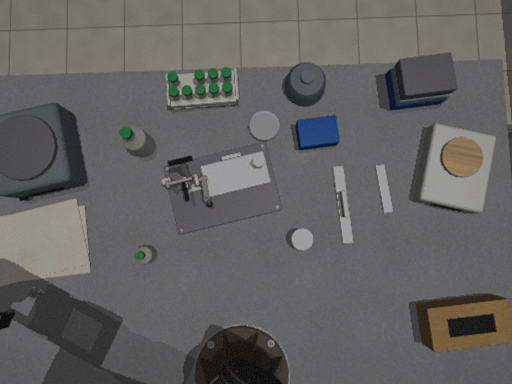

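View pics/wrist0.png

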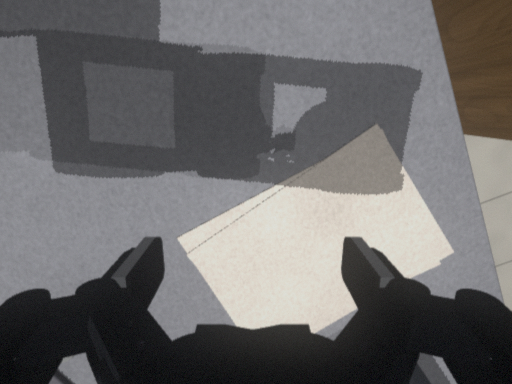

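The top view shows the board at about (222,187), straightedge at (343,205) with its rib at (342,205), strip at (384,188), jar at (302,239), box at (318,132), small bottle at (145,255) and tall bottle at (134,138). I'll zoom in next.

```bash
cat > h.py <<'E'
import numpy as np,cv2
from cell import monitor,get_image,get_calibration
from scipy.spatial.transform import Rotation as Ro
def cam(name):
    c=get_calibration(name)
    K=np.array([[c['fx'],0,c['cx']],[0,c['fy'],c['cy']],[0,0,1]])
    if name=='wrist':
        s=monitor.state(); T=np.eye(4); T[:3,:3]=Ro.from_euler('xyz',s['tool_rot'],degrees=True).as_matrix(); T[:3,3]=s['eef_pos']
        M=np.linalg.inv(T@np.array(c['hand_eye'])); return K,M[:3,:3],M[:3,3]
    return K,np.array(c['R']),np.array(c['t'])
def ray(C,uv):
    K,R,t=C; o=-R.T@t; d=R.T@np.linalg.solve(K,np.array([uv[0],uv[1],1.])); return o,d/np.linalg.norm(d)
def onz(C,uv,z):
    o,d=ray(C,uv); return o+d*(z-o[2])/d[2]
def tri(C1,u1,C2,u2):
    o1,d1=ray(C1,u1);o2,d2=ray(C2,u2)
    s=np.linalg.lstsq(np.c_[d1,-d2],o2-o1,rcond=None)[0]
    p,q=o1+s[0]*d1,o2+s[1]*d2
    return (p+q)/2,np.linalg.norm(p-q)
def proj(C,X):
    K,R,t=C; p=K@(R@np.asarray(X,float)+t); return p[:2]/p[2]
def crop(im,x0,y0,x1,y1,s,fn):
    cv2.imwrite(fn,cv2.resize(im[y0:y1,x0:x1,::-1],None,fx=s,fy=s,interpolation=cv2.INTER_CUBIC))
E
python3 - <<'E'
import cv2
from h import crop
t=cv2.imread('pics/top0.png')[:,:,::-1]; s=cv2.imread('pics/scene0.png')[:,:,::-1]
crop(t,155,135,290,240,5.8,'pics/t1.png'); crop(s,205,140,335,260,5,'pics/s1.png'); crop(t,320,155,400,250,6,'pics/t2.png')
E
```

```text
(no output)
```

View pics/t1.png

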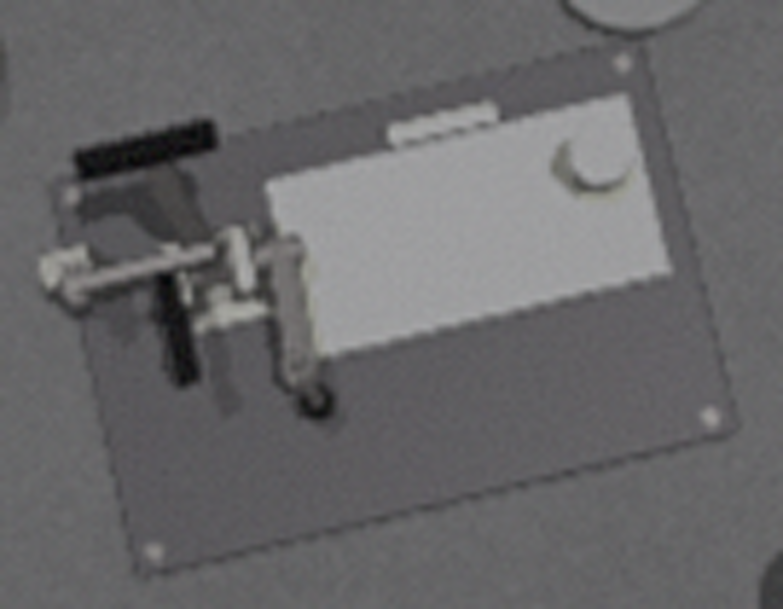

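View pics/s1.png

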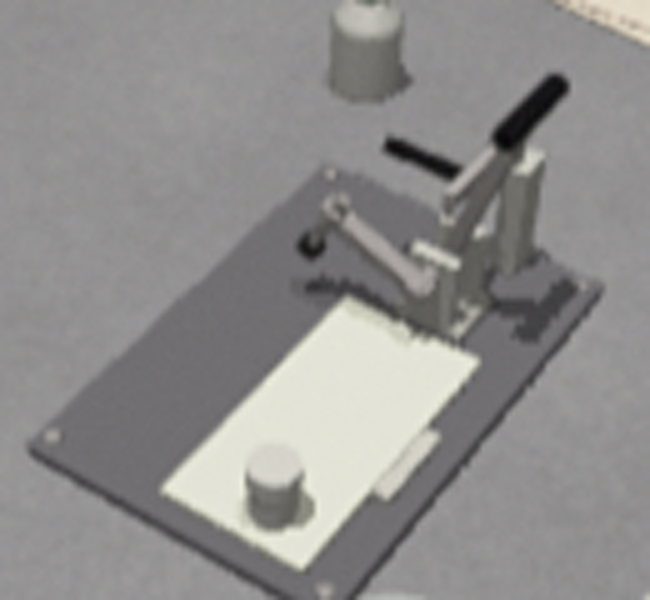

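View pics/t2.png

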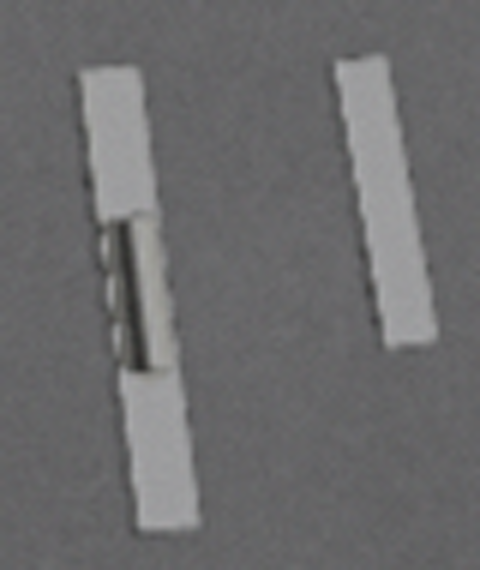

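```bash
cat >> h.py <<'E'
def fit(bp,wp):
    b=np.asarray(bp)[:,:2];w=np.asarray(wp)[:,:2];bc,wc=b.mean(0),w.mean(0)
    H=(b-bc).T@(w-wc); th=np.arctan2(H[0,1]-H[1,0],H[0,0]+H[1,1])
    R=np.array([[np.cos(th),-np.sin(th)],[np.sin(th),np.cos(th)]]); o=wc-R@bc
    return th,o,(w-(b@R.T+o))
E
python3 - <<'E'
from h import *
T=cam('top');S=cam('scene')
f=lambda p,s,x,y:((p[0]+.5)/s-.5+x,(p[1]+.5)/s-.5+y)
t1=lambda p:f(p,5.8,155,135); s1=lambda p:f(p,5,205,140); t2=lambda p:f(p,6,320,155)
# board: back right (x95,y-165), back left(95,165), front left(-125,165), front right; z12 
bp=[];wp=[]
for b,p,z in [((.095,-.165),(645,40),.012),((-.125,.165),(142,576),.012),((-.125,-.165),(740,428),.012),((.066,-.150),(628,95),.018),((-.034,-.150),(668,272),.018),((.066,.05),(265,183),.018)]:
    bp.append(b);wp.append(onz(T,t1(p),z))
th,o,r=fit(bp,wp);print('top',np.degrees(th),o,(r*1e3).round(1).tolist())
bp2=[];wp2=[]
for b,p,z in [((-.125,-.165),(30,445),.012),((-.125,.165),(327,165),.012),((.095,.165),(605,287),.012),((-.034,-.150),(162,490),.018),((-.034,.05),(350,296),.018),((.066,-.15),(303,570),.018),((.066,.05),(480,360),.018)]:
    bp2.append(b);wp2.append(onz(S,s1(p),z))
th2,o2,r=fit(bp2,wp2);print('scene',np.degrees(th2),o2,(r*1e3).round(1).tolist())
# straightedge corners, z=6mm
q=[onz(T,t2(p),.006) for p in [(80,68),(140,66),(200,526),(138,530)]]
q=np.array(q);print(q.round(4).tolist(),q.mean(0))
d=(q[0]+q[1]-q[2]-q[3])/2;print('len',np.linalg.norm(d),np.degrees(np.arctan2(d[1],d[0])))
for n,p,z in [('strip',(384,188),.006),('jar',(302,239),.06),('box',(318,132),.06),('dish',(264,125),.018),('bs',(141,256),.1),('bt',(127,133),.19)]: print(n,onz(T,p,z).round(3))
E
```

```text
top 12.190013351003698 [0.57734985 0.05005407] [[-1.9, -1.5], [1.6, -1.9], [2.3, 0.4], [-1.3, 0.0], [0.4, 2.5], [-1.1, 0.6]]
scene 12.310840547198648 [0.58117195 0.05130257] [[1.7, 2.0], [3.4, -3.9], [0.1, -2.2], [-0.6, 1.0], [-0.2, 2.0], [-1.7, 0.6], [-2.7, 0.5]]
[[0.6208, -0.2998, 0.006], [0.6209, -0.3309, 0.006], [0.3831, -0.3508, 0.006], [0.3818, -0.3192, 0.006]] [ 0.50164204 -0.32518078  0.006     ]
len 0.2392411117630489 4.701423844986027
strip [ 0.547 -0.454  0.006]
jar [ 0.399 -0.19   0.06 ]
box [ 0.717 -0.25   0.06 ]
dish [ 0.754 -0.088  0.018]
bs [0.363 0.275 0.1  ]
bt [0.701 0.286 0.19 ]
```

```bash
cat >> h.py <<'E'
def delta(pos,yaw,R1=None):
    "shift cm and rotvec in current tool axes to reach world TCP pos, tool down with yaw (deg)"
    s=monitor.state(); R0=Ro.from_euler('xyz',s['tool_rot'],degrees=True)
    if R1 is None: R1=Ro.from_euler('xyz',[180,0,yaw],degrees=True)
    d=R0.inv().apply(np.asarray(pos)-s['eef_pos'])*100
    print('shift',d.round(2).tolist(),'turn',(R0.inv()*R1).as_rotvec().round(4).tolist())
E
python3 - <<'E'
from h import *
T=cam('top');S=cam('scene')
f=lambda p,s,x,y:((p[0]+.5)/s-.5+x,(p[1]+.5)/s-.5+y)
t1=lambda p:f(p,5.8,155,135); s1=lambda p:f(p,5,205,140)
th=np.radians(12.25);o=np.array([.578,.0505])
def b(X): d=X[:2]-o; c,s=np.cos(th),np.sin(th); return (np.array([c*d[0]+s*d[1],-s*d[0]+c*d[1],X[2]])*1e3).round(1)
for n,a,c in [('pintip',(190,380),(388,147)),('barL',(78,165),(557,85)),('barR',(212,135),(505,138)),('armtip',(312,400),(311,246)),('armend',(297,383),(335,207))]:
    X,e=tri(T,t1(a),S,s1(c));print(n,X.round(4),'board',b(X),'err',e)
delta([.5,.3,.25],184.7)
E
```

```text
pintip [0.5197 0.1393 0.1076] board [-38.1  99.1 107.6] err 0.0008517970862622971
barL [0.6149 0.1745 0.1926] board [ 62.4 113.4 192.6] err 3.95458113808514e-05
barR [0.6277 0.1128 0.1939] board [ 61.8  50.3 193.9] err 0.0023527046656848663
armtip [0.5105 0.0852 0.05  ] board [-58.6  48.2  50. ] err 0.0018962755238382944
armend [0.5196 0.0909 0.0851] board [-48.5  51.9  85.1] err 0.005080037772215274
shift [-34.01, -17.6, -1.9] turn [-0.0009, -0.0003, -0.4898]
```

```bash
python3 -m creep '[[[-17,-9,-1],[0,0,-0.25],8.5],[[-34,-17.6,-1.9],[0,0,-0.49],8.5],[[-34,-17.6,-1.9],[0,0,-0.49],8.5],[[-34,-17.6,-1.9],[0,0,-0.49],8.5],[[-34,-17.6,-1.9],[0,0,-0.49],8.5]]' && python3 - <<'E'
from h import *
delta([.5,.3,.25],184.7);delta([.5,.0,.25],184.7)
E
```

```text
t: 0.65
eef_pos: [0.4102, 0.4096, 0.2432]
tool_rot: [-180.0, -0.0, -175.1]
ft_force: [0.6, 0.2, 0.2]
width: 0.0853
shift [-8.01, -11.69, -0.68] turn [-0.0001, -0.0001, 0.0036]
shift [-5.44, -41.58, -0.67] turn [-0.0001, -0.0001, 0.0036]
```

```bash
python3 -m creep '[[[-4,-4,-0.7],[0,0,0],8.5],[[-7,-8,-0.7],[0,0,0],8.5],[[-8,-13,-0.7],[0,0,0],8.5],[[-8,-18,-0.7],[0,0,0],8.5],[[-7.5,-23,-0.7],[0,0,0],8.5]]' && python3 -m creep '[[[0,-5,0],[0,0,0],8.5],[[0.5,-10,0],[0,0,0],8.5],[[1,-15,0],[0,0,0],8.5],[[1.5,-20,0],[0,0,0],8.5],[[2,-25,0],[0,0,0],8.5]]' && python3 - <<'E'
from h import *
delta([.5,-.325,.22],184.7)
E
```

```text
t: 1.15
eef_pos: [0.5036, 0.1934, 0.2499]
tool_rot: [-180.0, -0.0, -175.3]
ft_force: [0.7, -0.2, 0.3]
width: 0.0851
t: 1.65
eef_pos: [0.5032, -0.0564, 0.2503]
tool_rot: [-180.0, 0.0, -175.3]
ft_force: [2.0, 0.7, 0.1]
width: 0.0848
shift [2.53, -26.75, 3.03] turn [-0.0, 0.0001, 0.0003]
```

```bash
python3 -m creep '[[[0.5,-5,0.5],[0,0,0],8.5],[[1,-10,1],[0,0,0],8.5],[[1.5,-15,2],[0,0,0],8.5],[[2,-20,2.5],[0,0,0],8.5],[[2.5,-25,3],[0,0,0],8.5]]' && python3 -m creep '[[[0,-1.8,0],[0,0,0],8.5],[[0,-1.8,0],[0,0,0],8.5],[[0,-1.8,0],[0,0,0],8.5]]' && python3 - <<'E'
from h import *
np.save('wc.npy',np.array(cam('wrist'),dtype=object),allow_pickle=True)
im=get_image('wrist');cv2.imwrite('pics/w1.png',im[:,:,::-1])
E
```

```text
t: 2.15
eef_pos: [0.4988, -0.3044, 0.2202]
tool_rot: [180.0, -0.0, -175.3]
ft_force: [1.3, -0.1, 1.0]
width: 0.0849
t: 2.45
eef_pos: [0.5005, -0.3198, 0.2203]
tool_rot: [179.9, -0.0, -175.3]
ft_force: [-0.8, 0.3, 0.7]
width: 0.0847Traceback (most recent call last):
  File "<stdin>", line 2, in <module>
ValueError: could not broadcast input array from shape (3,3) into shape (3,)
```

```bash
python3 - <<'E'
from h import *
print(monitor.state()['eef_pos'])
im=get_image('wrist');cv2.imwrite('pics/w1.png',im[:,:,::-1])
E
```

```text
[ 0.50054383 -0.31984049  0.22026519]
```

View pics/w1.png

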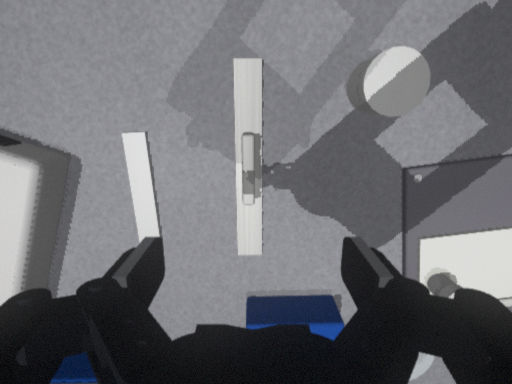

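The wrist view shows the straightedge from (248,58) to (250,255), with the rib top between (247,133) and (249,204). The jar is at (397,82) and the strip is on the left.

```bash
python3 - <<'E'
from h import *
W=cam('wrist'); im=cv2.imread('pics/w1.png')
g=cv2.cvtColor(im,cv2.COLOR_BGR2GRAY)
m=((g>150)*255).astype('uint8'); m[:, :225]=0;m[:,275:]=0;m[262:]=0
m=cv2.morphologyEx(m,cv2.MORPH_CLOSE,np.ones((9,9)))
c=max(cv2.findContours(m,cv2.RETR_EXTERNAL,cv2.CHAIN_APPROX_NONE)[0],key=cv2.contourArea)
r=cv2.minAreaRect(c);bx=cv2.boxPoints(r);print(r,bx.round(1).tolist())
q=np.array([onz(W,p,.006) for p in bx]);print(q.round(4).tolist(),q.mean(0).round(4))
for a in [((247.5,133)),(249,204)]: print(onz(W,a,.04).round(4))
crop(im[:,:,::-1],215,45,285,265,2.6,'pics/w1c.png')
delta([.5016,-.3252,.031],184.7)
E
```

```text
((249.5, 159.5), (203.0, 49.0), 90.0) [[225.0, 58.0], [274.0, 58.0], [274.0, 261.0], [225.0, 261.0]]
[[0.3841, -0.359, 0.006], [0.3796, -0.305, 0.006], [0.6278, -0.2794, 0.006], [0.6332, -0.3443, 0.006]] [ 0.5062 -0.3219  0.006 ]
[ 0.4607 -0.3274  0.04  ]
[ 0.5399 -0.3195  0.04  ]
shift [-0.05, -0.61, 18.95] turn [0.0007, -0.0004, 0.0004]
```

View pics/w1c.png

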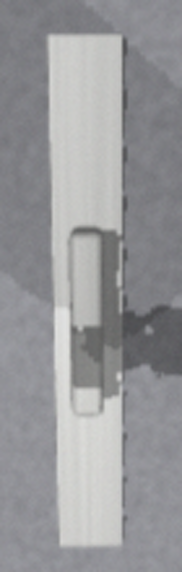

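```bash
python3 - <<'E'
from h import *
W=cam('wrist')
a,b=onz(W,(247.9,58.5),.006),onz(W,(250,254.6),.006);print(a,b,np.linalg.norm(b-a),np.degrees(np.arctan2(*(b-a)[[1,0]])),(a+b)/2)
a,b=onz(W,(248.2,133.3),.04),onz(W,(248.9,204),.04);print(a,b,np.linalg.norm(b-a),np.degrees(np.arctan2(*(b-a)[[1,0]])),(a+b)/2)
E
```

```text
[ 0.38253431 -0.3336909   0.006     ] [ 0.62106599 -0.31197609  0.006     ] 0.23951804592185796 5.201603274943219 [ 0.50180015 -0.3228335   0.006     ]
[ 0.46093297 -0.32666502  0.04      ] [ 0.53995573 -0.31957214  0.04      ] 0.07934044242897619 5.1289824341985515 [ 0.50044435 -0.32311858  0.04      ]
```

```bash
python3 -m creep '[[[0,-0.4,5],[0,0,-0.007],8.5],[[0,-0.4,10],[0,0,-0.007],8.5],[[0,-0.4,15],[0,0,-0.007],8.5],[[0,-0.4,18],[0,0,-0.007],7],[[0,-0.4,18.5],[0,0,-0.007],6]]' && python3 - <<'E'
from h import *
delta([.501,-.3235,.011],185.1)
E
```

```text
t: 3.0
eef_pos: [0.4995, -0.3214, 0.0325]
tool_rot: [179.8, -0.2, -174.8]
ft_force: [0.5, -0.4, 0.3]
width: 0.0602
shift [-0.14, -0.23, 2.15] turn [0.0039, -0.0043, 0.0018]
```

```bash
python3 -m creep '[[[-0.1,-0.2,1.5],[0,0,0],5],[[-0.1,-0.2,2.1],[0,0,0],4],[[-0.1,-0.2,2.1],[0,0,0],1],[[-0.1,-0.2,2.1],[0,0,0],1],[[-0.1,-0.2,2.1],[0,0,0],1]]' 50 && python3 -m creep '[[[0,0,0],[0,0,0],0.8],[[0,0,0],[0,0,0],0.8],[[0,0,0],[0,0,0],0.8]]'
```

```text
t: 3.5
eef_pos: [0.5029, -0.3267, 0.0157]
tool_rot: [-179.9, 0.1, -174.9]
ft_force: [-0.5, 1.3, 6.3]
width: 0.013
t: 3.8
eef_pos: [0.5029, -0.3267, 0.0157]
tool_rot: [-179.9, 0.1, -174.9]
ft_force: [-0.4, 0.8, 7.4]
width: 0.0129
```

```bash
python3 -m creep '[[[0,0,-1],[0,0,0],0.8],[[0,0,-4],[0,0,0],0.8],[[0,0,-8],[0,0,0],0.8],[[0,0,-8],[0,0,0],0.8],[[0,0,-8],[0,0,0],0.8]]' && python3 - <<'E'
from h import *
print(monitor.state()['ft_force'],monitor.state()['eef_pos'])
im=get_image('wrist');cv2.imwrite('pics/w2.png',im[:,:,::-1])
im=get_image('scene');crop(im,90,190,290,330,3,'pics/s2.png')
E
```

```text
t: 4.3
eef_pos: [0.5029, -0.3267, 0.0961]
tool_rot: [-179.9, 0.1, -174.9]
ft_force: [-0.2, 0.3, -2.6]
width: 0.0131
[-0.23747406  0.25474198 -2.57074508] [ 0.50286877 -0.32668342  0.09605792]
```

View pics/w2.png

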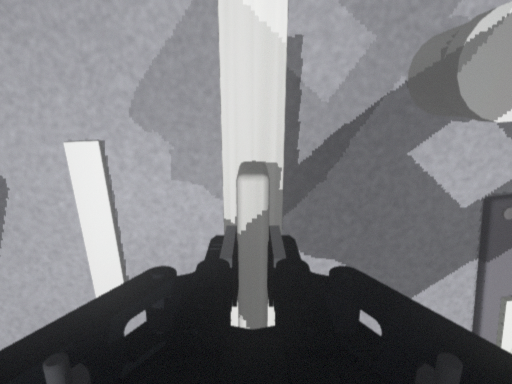

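View pics/s2.png

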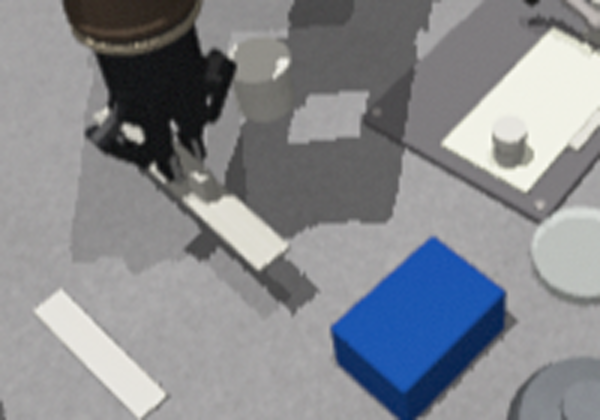

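```bash
cat >> h.py <<'E'
TH=np.radians(12.25);O=np.array([.578,.0505])
def b2w(x,y):
    c,s=np.cos(TH),np.sin(TH); return O+np.array([c*x-s*y,s*x+c*y])
E
python3 - <<'E'
from h import *
c=get_calibration('wrist');H=np.array(c['hand_eye']);K=np.array([[c['fx'],0,c['cx']],[0,c['fy'],c['cy']],[0,0,1]])
for uv in [(253,172)]:
    d=H[:3,:3]@np.linalg.solve(K,[*uv,1]);
    for z in(-.0243,-.029): print(H[:3,3]+d*(z-H[2,3])/d[2])
p=b2w(-.115,-.03);print(p)
delta([*p,.096],102.25)
E
```

```text
[ 0.04202632  0.00056978 -0.0243    ]
[ 0.0430368   0.00056109 -0.029     ]
[ 0.47198375 -0.00321737]
shift [0.1, 32.41, -0.16] turn [-0.0, -0.001, 1.4461]
```

```bash
python3 -m creep '[[[0,3,0],[0,0,0.14],0.8],[[0,6,0],[0,0,0.28],0.8],[[0,9,0],[0,0,0.42],0.8],[[0,12,0],[0,0,0.56],0.8],[[0,15,0],[0,0,0.70],0.8]]' && python3 - <<'E'
from h import *
delta([*b2w(-.115,-.03),.096],102.25)
E
```

```text
t: 4.9
eef_pos: [0.4879, -0.1754, 0.0934]
tool_rot: [-180.0, -0.1, 144.7]
ft_force: [-0.7, -0.0, -1.8]
width: 0.013
shift [11.26, 13.13, -0.24] turn [-0.0013, -0.0019, 0.7401]
```

```bash
python3 -m creep '[[[2,2.5,-0.2],[0,0,0.14],0.8],[[4,5,-0.2],[0,0,0.28],0.8],[[6.5,7.5,-0.2],[0,0,0.42],0.8],[[9,10,-0.2],[0,0,0.56],0.8],[[11,12.6,-0.2],[0,0,0.70],0.8]]' && python3 -m creep '[[[0,0,0],[0,0,0.035],0.8],[[0,0,0],[0,0,0.035],0.8],[[0,0,0],[0,0,0.035],0.8]]' && python3 - <<'E'
from h import *
delta([*b2w(-.115,-.03),.096],102.25)
print(monitor.state()['ft_force'])
im=get_image('wrist');cv2.imwrite('pics/w3.png',im[:,:,::-1])
im=get_image('scene');crop(im,155,100,355,250,4,'pics/s3.png')
im=get_image('top');crop(im,150,130,300,250,5,'pics/t3.png')
E
```

```text
t: 5.4
eef_pos: [0.4693, -0.0091, 0.0956]
tool_rot: [-179.8, -0.1, 104.6]
ft_force: [0.1, 0.4, -1.5]
width: 0.0131
t: 5.7
eef_pos: [0.4707, -0.0107, 0.096]
tool_rot: [-179.9, -0.0, 103.0]
ft_force: [-0.2, -0.6, -2.2]
width: 0.0132
shift [0.7, 0.29, -0.0] turn [-0.0012, -0.0003, 0.0129]
[-0.16428095 -0.60807629 -2.15880702]
```

View pics/w3.png

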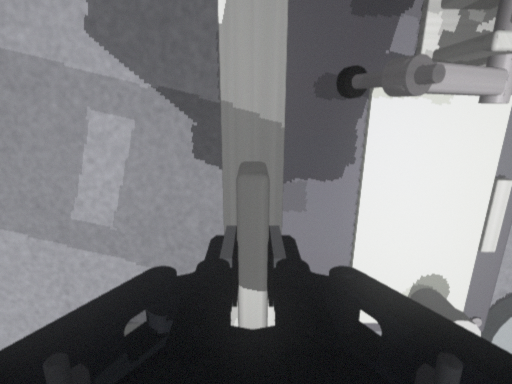

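View pics/s3.png

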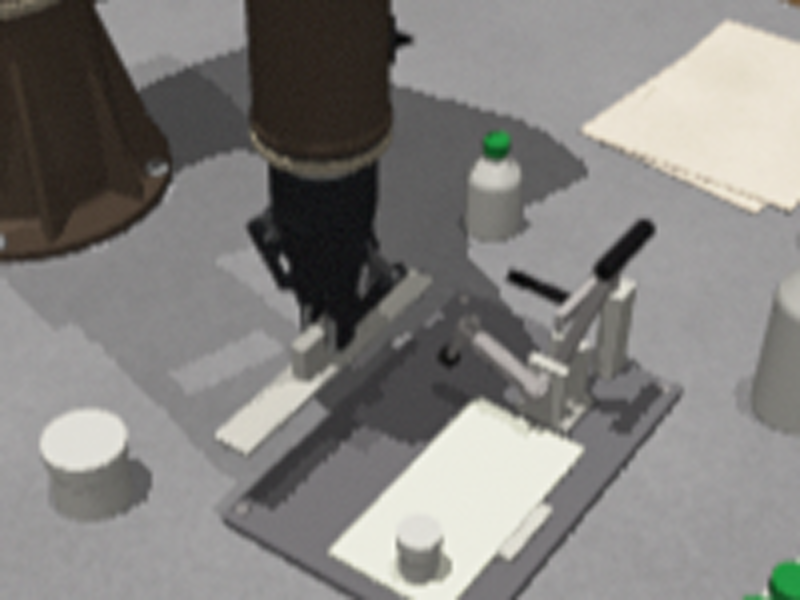

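View pics/t3.png

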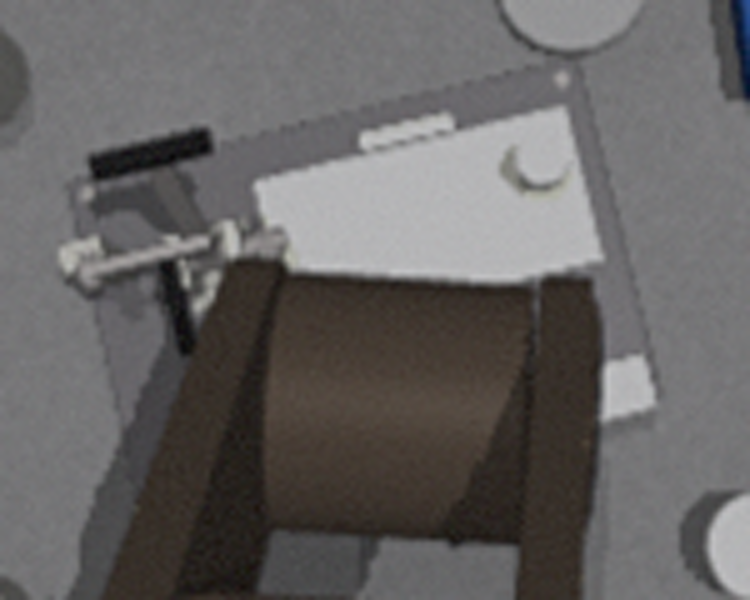

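```bash
python3 - <<'E'
from h import *
W=cam('wrist'); im=cv2.imread('pics/w3.png'); g=cv2.cvtColor(im,cv2.COLOR_BGR2GRAY).astype(float)
pts=[]
for v in range(105,315,6):
    row=g[v,335:385]; k=np.where(row>170)[0]
    if len(k): 
        k=k[0]; u=335+k-1+(170-row[k-1])/(row[k]-row[k-1]); pts.append((u,v))
pts=np.array(pts)
w=np.array([onz(W,p,.018) for p in pts])
l=cv2.fitLine(w[:,:2].astype('float32'),cv2.DIST_HUBER,0,.001,.001).ravel();print(l,np.degrees(np.arctan2(l[1],l[0])))
n=np.array([-l[1],l[0]]);print('resid mm',((w[:,:2]-l[2:])@n*1e3).round(1)[::4], w[0],w[-1])
s=monitor.state();print('TCP dist to edge',(s['eef_pos'][:2]-l[2:])@n, s['tool_rot'])
e=b2w(-.034,-.03);print('prior edge pt dist',(e-l[2:])@n)
# blade edges in image
for v in (10,60,110,150,200):
    row=g[v]; print(v,[ (u,int(row[u+1]-row[u-1])) for u in range(205,300) if abs(row[u+1]-row[u-1])>25])
E
```

```text
[ 0.21153964 -0.9773694   0.55068046  0.01483437] -77.7874
resid mm [ 0.1 -0.1 -0.1  0.1  0.  -0.1 -0.1 11.3] [0.53767756 0.0752103  0.018     ] [ 0.5878097  -0.05725291  0.018     ]
TCP dist to edge -0.08337127245198807 [-1.79970817e+02 -8.28928024e-03  1.02888380e+02]
prior edge pt dist 0.00026557256755121793
10 [(216, 30), (217, 103), (218, 99), (219, 26), (223, -68), (224, -72), (287, -58), (288, -47)]
60 [(218, 29), (219, 55), (220, 35), (285, -27), (286, -57), (287, -40)]
110 [(220, 34), (221, 31), (284, -50), (285, -50)]
150 [(221, 28), (222, 34), (283, -30), (284, -26)]
200 []
```

```bash
python3 -m creep '[[[0.5,0,3],[0,0,0.006],0.8],[[0.5,0,5],[0,0,0.012],0.8],[[0.5,0,6],[0,0,0.012],0.8],[[0.5,0,6],[0,0,0.012],0.8],[[0.5,0,6],[0,0,0.012],0.8]]' && python3 -m creep '[[[0,2,0],[0,0,0],0.8],[[0,4,0],[0,0,0],0.8],[[0,5.5,0],[0,0,0],0.8],[[0,5.5,0],[0,0,0],0.8],[[0,5.5,0],[0,0,0],0.8]]' && python3 - <<'E'
from h import *
l=np.array([ 0.21153964,-0.9773694,0.55068046,0.01483437]);n=np.array([-l[1],l[0]])
s=monitor.state();print('TCP dist to edge',(s['eef_pos'][:2]-l[2:])@n, s['eef_pos'],s['tool_rot'],s['ft_force'])
e=b2w(-.034,-.03); print('along',-(s['eef_pos'][:2]-e)@l[:2])
im=get_image('wrist');cv2.imwrite('pics/w4.png',im[:,:,::-1])
im=get_image('scene');crop(im,195,130,345,250,5,'pics/s4.png')
E
```

```text
t: 6.35
eef_pos: [0.4702, -0.0059, 0.0369]
tool_rot: [180.0, 0.0, 102.2]
ft_force: [0.0, 0.1, -2.6]
width: 0.0132
t: 6.85
eef_pos: [0.5237, 0.0059, 0.0372]
tool_rot: [180.0, 0.0, 102.2]
ft_force: [-0.2, -1.4, -1.9]
width: 0.0127
TCP dist to edge -0.02829747411242383 [0.52366737 0.00587289 0.03723327] [1.79971269e+02 9.15749199e-03 1.02217796e+02] [-0.20161391 -1.39770582 -1.87902798]
along -0.002101472413167977
```

View pics/w4.png

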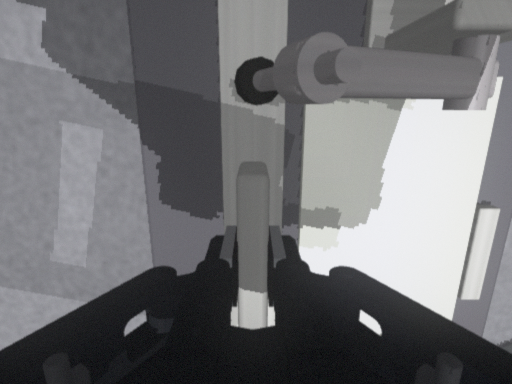

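View pics/s4.png

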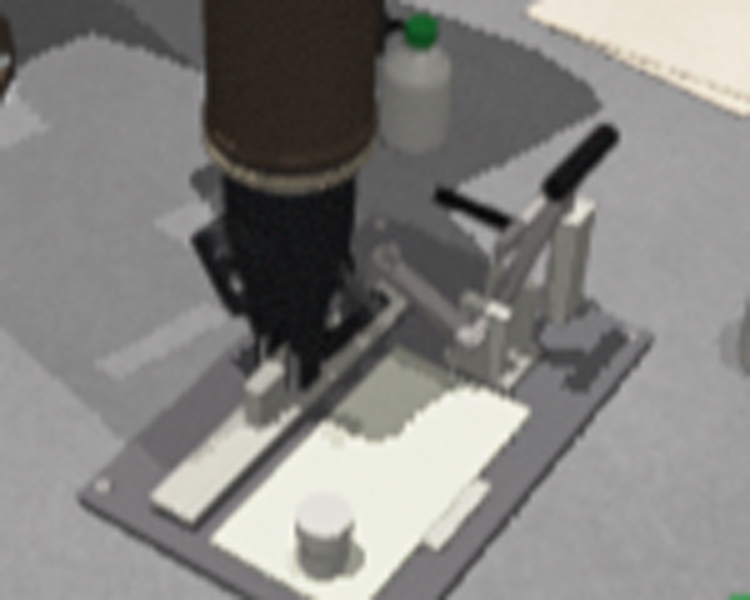

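The blade is parallel to the plate edge with a gap of about 12 mm, and it's under the shoe at (258,82). Next I'll lower it and slide it flush.

```bash
python3 -m creep '[[[0,0.4,0],[0,0,0],0.8],[[0,0.8,0.3],[0,0,0],0.8],[[0,0.8,0.7],[0,0,0],0.8],[[0,0.8,0.9],[0,0,0],0.8],[[0,0.8,0.9],[0,0,0],0.8]]' && python3 - <<'E'
from h import *
l=np.array([ 0.21153964,-0.9773694,0.55068046,0.01483437]);n=np.array([-l[1],l[0]])
s=monitor.state();print('TCP dist to edge',(s['eef_pos'][:2]-l[2:])@n, s['eef_pos'],s['tool_rot'],s['ft_force'])
im=get_image('wrist');cv2.imwrite('pics/w5.png',im[:,:,::-1])
E
```

```text
t: 7.45
eef_pos: [0.5316, 0.0077, 0.0277]
tool_rot: [180.0, 0.0, 102.2]
ft_force: [-0.1, 1.0, 9.2]
width: 0.0133
TCP dist to edge -0.02015003067855652 [0.53161328 0.00767566 0.02768686] [1.79992987e+02 1.28834139e-03 1.02208689e+02] [-0.09397012  0.98203842  9.18122181]
```

View pics/w5.png

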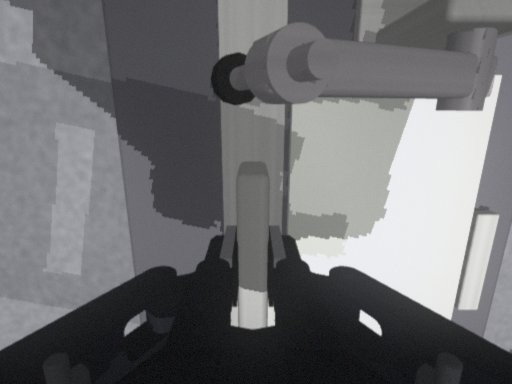

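```bash
python3 -m creep '[[[0,0.2,0],[0,0,0],0.8],[[0,0.35,0],[0,0,0],0.8],[[0,0.42,0],[0,0,0],0.8],[[0,0.42,0],[0,0,0],0.8]]' && python3 - <<'E'
from h import *
l=np.array([ 0.21153964,-0.9773694,0.55068046,0.01483437]);n=np.array([-l[1],l[0]])
s=monitor.state();print('TCP dist to edge',(s['eef_pos'][:2]-l[2:])@n, s['eef_pos'],s['tool_rot'],s['ft_force'],'push',s['ft_force'][:2]@n)
E
```

```text
t: 7.9
eef_pos: [0.5325, 0.0081, 0.0277]
tool_rot: [-179.7, -0.0, 102.2]
ft_force: [-17.4, -8.2, 28.6]
width: 0.0135
TCP dist to edge -0.019175043091796618 [0.53252216 0.00808541 0.02770194] [-1.79694456e+02 -4.76754524e-02  1.02219528e+02] [-17.39155211  -8.19430184  28.56767384] push -18.73139051463217
```

```bash
python3 - <<'E'
from h import *
im=get_image('wrist');cv2.imwrite('pics/w6.png',im[:,:,::-1]);crop(im,190,0,390,260,2.3,'pics/w6c.png')
im=get_image('scene');crop(im,195,150,325,250,6,'pics/s6.png')
E
```

```text
(no output)
```

View pics/w6c.png

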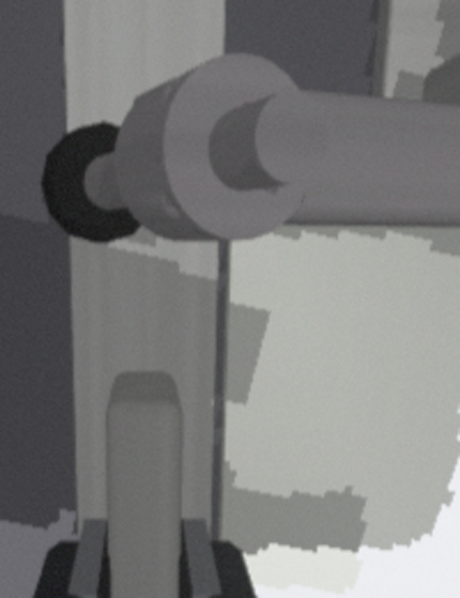

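View pics/s6.png

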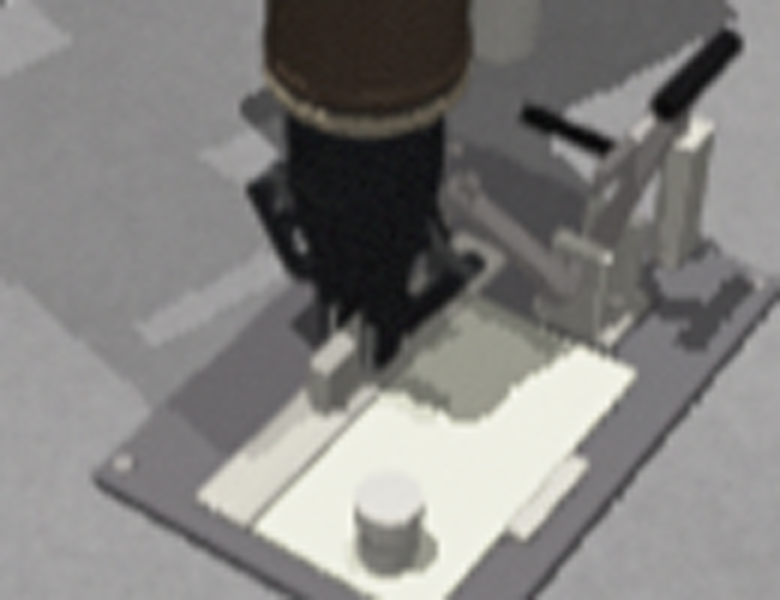

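```bash
python3 -m creep '[[[0,-0.1,-0.1],[0,0,0],0.8],[[0,-0.1,-0.1],[0,0,0],0.8],[[0,-0.1,-0.1],[0,0,0],0.8]]' && python3 - <<'E'
from h import *
l=np.array([ 0.21153964,-0.9773694,0.55068046,0.01483437]);n=np.array([-l[1],l[0]])
s=monitor.state();print('TCP dist to edge',(s['eef_pos'][:2]-l[2:])@n, s['eef_pos'],s['tool_rot'],s['ft_force'],'push',s['ft_force'][:2]@n,s['torque'])
E
```

```text
t: 8.3
eef_pos: [0.5347, 0.0083, 0.0283]
tool_rot: [-180.0, -0.0, 102.2]
ft_force: [0.5, -1.2, -1.6]
width: 0.0132
TCP dist to edge -0.016967529466771172 [0.53472856 0.0083267  0.02833633] [-1.79993498e+02 -1.52806575e-03  1.02204119e+02] [ 0.46082488 -1.21871565 -1.58107126] push 0.19258946125163298 [-0.01233664  0.09403924  0.05804294]
```

```bash
python3 -m creep '[[[0,0.1,0],[0,0,0],0.8],[[0,0.1,0],[0,0,0],0.8]]' && python3 -m creep '[[[0,0,0.04],[0,0,0],0.8],[[0,0,0.08],[0,0,0],0.8]]' && python3 - <<'E'
from h import *
l=np.array([ 0.21153964,-0.9773694,0.55068046,0.01483437]);n=np.array([-l[1],l[0]])
s=monitor.state();print('TCP dist to edge',(s['eef_pos'][:2]-l[2:])@n, s['eef_pos'],s['tool_rot'],s['ft_force'],'push',s['ft_force'][:2]@n,s['torque'])
im=get_image('wrist');crop(im,190,0,390,260,2.3,'pics/w7c.png')
E
```

```text
t: 8.5
eef_pos: [0.5348, 0.0085, 0.0282]
tool_rot: [-179.9, -0.0, 102.2]
ft_force: [-4.5, -2.3, 0.5]
width: 0.0135
t: 8.7
eef_pos: [0.5348, 0.0086, 0.0277]
tool_rot: [-179.9, -0.0, 102.2]
ft_force: [-8.8, -2.2, 17.1]
width: 0.0132
TCP dist to edge -0.016897038887805506 [0.53475158 0.00855355 0.02767371] [-1.79893260e+02 -2.18625790e-02  1.02213964e+02] [-8.78600801 -2.18244394 17.07264492] push -9.048848779211609 [-0.33613331  1.31873217 -0.00878201]
```

View pics/w7c.png

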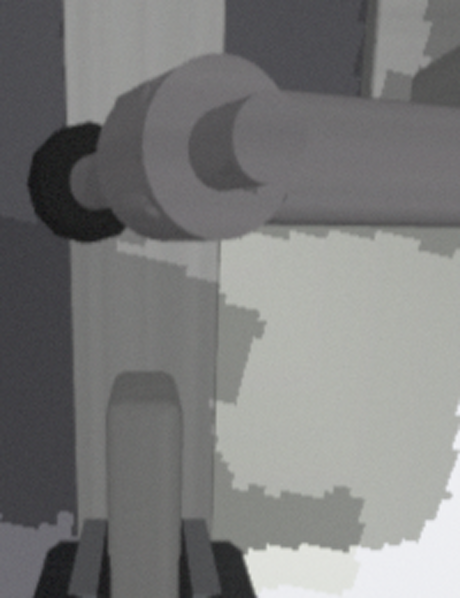

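```bash
python3 -m creep '[[[0,-0.02,-0.04],[0,0,0],0.8],[[0,-0.02,-0.04],[0,0,0],1.6],[[0,-0.02,-0.04],[0,0,0],2.5],[[0,-0.02,-0.04],[0,0,0],3.5],[[0,-0.02,-0.04],[0,0,0],3.5]]' && python3 -m creep '[[[0,0,-1],[0,0,0],3.5],[[0,0,-4],[0,0,0],3.5],[[0,0,-8],[0,0,0],3.5],[[0,0,-12],[0,0,0],3.5],[[0,0,-16],[0,0,0],3.5]]' && python3 - <<'E'
from h import *
print(monitor.state()['eef_pos'],monitor.state()['ft_force'])
im=get_image('wrist');cv2.imwrite('pics/w8.png',im[:,:,::-1])
im=get_image('scene');crop(im,195,120,345,250,5,'pics/s8.png')
E
```

```text
t: 9.25
eef_pos: [0.5358, 0.0085, 0.0282]
tool_rot: [180.0, 0.0, 102.2]
ft_force: [0.3, 0.4, 0.5]
width: 0.0349
t: 9.75
eef_pos: [0.5352, 0.0085, 0.1905]
tool_rot: [180.0, 0.0, 102.2]
ft_force: [0.1, -0.3, -0.1]
width: 0.0348
[0.53521726 0.00849955 0.19054336] [ 0.14475183 -0.31346155 -0.09179731]
```

View pics/w8.png

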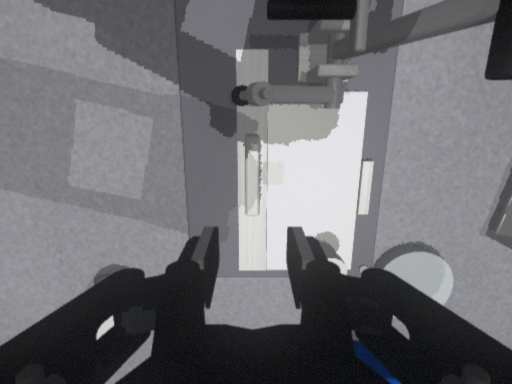

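View pics/s8.png

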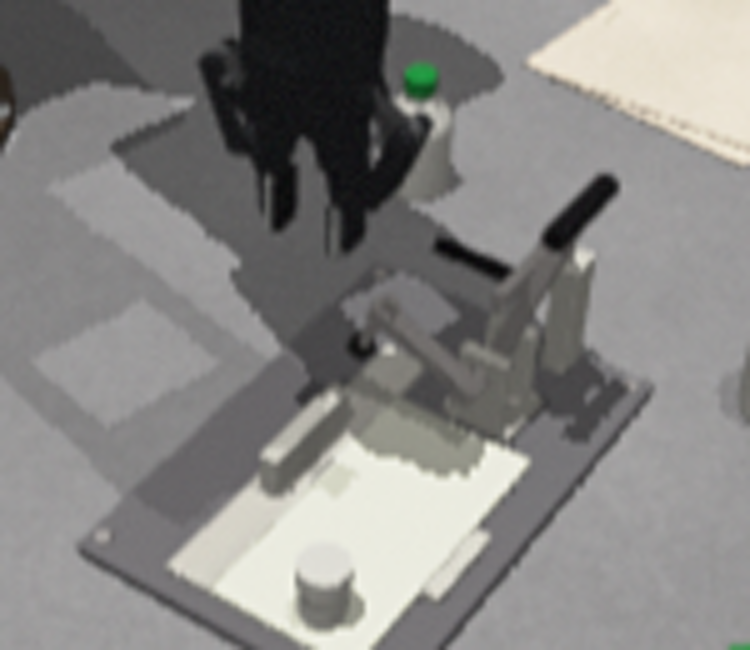

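```bash
python3 - <<'E'
from h import *
W=cam('wrist'); im=cv2.imread('pics/w8.png'); g=cv2.cvtColor(im,cv2.COLOR_BGR2GRAY).astype(float)
l=np.array([ 0.21153964,-0.9773694,0.55068046,0.01483437]);n=np.array([-l[1],l[0]])
pts=[]
for v in list(range(60,85,3))+list(range(115,260,6)):
    row=g[v,228:245]; d=np.gradient(row); k=int(d.argmax()); pts.append((228+k,v))
w=np.array([onz(W,p,.018) for p in pts])[:,:2]
f=cv2.fitLine(w.astype('float32'),cv2.DIST_HUBER,0,.001,.001).ravel();print(np.degrees(np.arctan2(f[1],f[0])),'front edge dist to plate edge',((w-l[2:])@n*1e3).round(1))
pts=[]
for v in list(range(115,225,6)):
    row=g[v,258:280]; d=np.gradient(row); k=int(d.argmax()); pts.append((258+k,v))
w=np.array([onz(W,p,.018) for p in pts])[:,:2]; print(((w-l[2:])@n*1e3).round(1))
e=b2w(-.034,-.03)
for p in [(252,49.5),(254,270)]: print('end along',-(onz(W,p,.018)[:2]-e)@l[:2])
E
```

```text
-77.82239 front edge dist to plate edge [-27.9 -29.  -29.  -28.1 -28.1 -28.1 -28.2 -28.2 -28.2 -28.7 -28.8 -28.8
 -31.  -26.9 -28.  -28.1 -28.2 -28.3 -28.4 -28.5 -28.6 -28.7 -28.8 -28.8
 -27.8 -27.9 -28.  -28.1 -28.2 -28.3 -28.4 -28.4 -28.5 -28.6]
[ 3.4  3.5  3.6  4.7  4.8 -2.5 -3.6 -3.5 -2.4  5.3 -3.4 -3.3 -2.1 -3.2
 -3.1 -3.1 -3.   5.   5.1]
end along 0.11881707271789581
end along -0.12364986093930114
```

```bash
python3 - <<'E'
from h import *
im=cv2.imread('pics/w8.png')[:,:,::-1]; g=cv2.cvtColor(im,cv2.COLOR_RGB2GRAY)
crop(im,225,40,285,280,2.4,'pics/w8c.png')
for v in (65,120,150,200,250): print(v,g[v,230:275].tolist())
W=cam('wrist')
l=np.array([ 0.21153964,-0.9773694,0.55068046,0.01483437]);n=np.array([-l[1],l[0]])
for p in [(237,65),(237,120),(237,200),(267.5,200),(267.5,120),(252.5,200)]: print(p,onz(W,p,.018),(onz(W,p,.018)[:2]-l[2:])@n*1e3)
s=monitor.state();print(s['eef_pos'],s['tool_rot'])
E
```

```text
65 [76, 78, 77, 77, 81, 95, 139, 145, 141, 139, 143, 145, 143, 144, 145, 146, 145, 145, 143, 146, 146, 142, 142, 144, 146, 143, 145, 144, 141, 140, 142, 142, 144, 147, 143, 142, 141, 138, 102, 79, 78, 78, 79, 78, 78]
120 [65, 69, 65, 66, 63, 70, 72, 108, 110, 112, 111, 116, 113, 112, 111, 110, 110, 113, 112, 113, 112, 111, 112, 114, 113, 115, 127, 140, 145, 144, 145, 144, 149, 145, 142, 141, 145, 149, 167, 165, 167, 165, 167, 167, 167]
150 [106, 107, 108, 108, 107, 109, 117, 155, 192, 190, 194, 198, 199, 193, 177, 110, 100, 106, 122, 160, 163, 160, 148, 149, 148, 149, 154, 142, 127, 122, 162, 223, 227, 223, 220, 219, 211, 172, 222, 227, 227, 227, 226, 227, 225]
200 [110, 109, 113, 113, 112, 111, 116, 132, 189, 194, 190, 194, 196, 195, 188, 155, 164, 184, 195, 195, 191, 192, 194, 195, 198, 217, 220, 197, 168, 151, 215, 224, 221, 218, 216, 218, 218, 227, 228, 227, 228, 228, 228, 228, 228]
250 [124, 122, 122, 122, 122, 122, 121, 122, 139, 208, 218, 217, 217, 219, 218, 216, 215, 215, 217, 220, 221, 218, 215, 217, 219, 218, 219, 218, 216, 217, 215, 216, 215, 213, 214, 212, 186, 224, 227, 228, 228, 228, 227, 228, 227]
(237, 65) [0.50233757 0.11051826 0.018     ] -27.00792863004701
(237, 120) [0.51289404 0.05843294 0.018     ] -27.708461878922684
(237, 200) [ 0.53021555 -0.02703084  0.018     ] -28.857926389912624
(267.5, 200) [ 0.56357423 -0.01987179  0.018     ] 5.260245042319349
(267.5, 120) [0.54388412 0.06515317 0.018     ] 4.0018824006281735
(252.5, 200) [ 0.54716133 -0.02339414  0.018     ] -11.526330208067527
[0.53830849 0.00841744 0.19397795] [1.79531307e+02 1.22204257e-01 1.02209746e+02]
```

View pics/w8c.png

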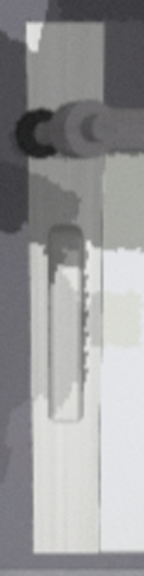

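```bash
python3 - <<'E'
from h import *
p=b2w(-.030,.099);print(p);delta([*p,.20],192.25)
E
```

```text
[0.52767748 0.14088055]
shift [13.17, 1.77, -0.62] turn [0.0047, 0.0081, -1.5715]
```

```bash
python3 -m creep '[[[1.5,0,-0.6],[0,0,-0.14],5],[[3.5,0,-0.6],[0,0,-0.28],5],[[5,0,-0.6],[0,0,-0.42],5],[[7,0,-0.6],[0,0,-0.56],5],[[9,0,-0.6],[0,0,-0.70],5]]' && python3 - <<'E'
from h import *
delta([*b2w(-.030,.099),.20],192.25)
E
```

```text
t: 10.35
eef_pos: [0.5161, 0.097, 0.1945]
tool_rot: [180.0, 0.0, 142.6]
ft_force: [0.6, 0.3, 0.8]
width: 0.05
shift [1.74, 4.19, -0.55] turn [-0.0, 0.0001, -0.8661]
```

```bash
python3 -m creep '[[[0.4,1,-0.5],[0,0,-0.14],5],[[0.8,2,-0.5],[0,0,-0.28],5],[[1.2,3,-0.5],[0,0,-0.42],5],[[1.7,4.2,-0.5],[0,0,-0.56],5],[[1.7,4.2,-0.5],[0,0,-0.70],5]]' && python3 -m creep '[[[0,0,0],[0,0,-0.14],5],[[0,0,0],[0,0,-0.166],5],[[0,0,0],[0,0,-0.166],5],[[0,0,0],[0,0,-0.166],5],[[0,0,0],[0,0,-0.166],5]]' && python3 - <<'E'
from h import *
W=cam('wrist')
im=get_image('wrist');cv2.imwrite('pics/w9.png',im[:,:,::-1])
delta([*b2w(-.030,.099),.20],192.25)
import pickle;pickle.dump(W,open('W9.pkl','wb'))
E
```

```text
t: 10.85
eef_pos: [0.5289, 0.1413, 0.1995]
tool_rot: [180.0, 0.0, -177.2]
ft_force: [-0.1, 0.2, -0.4]
width: 0.0501
t: 11.35
eef_pos: [0.5287, 0.14, 0.1992]
tool_rot: [180.0, 0.0, -168.2]
ft_force: [1.0, -0.3, -0.2]
width: 0.0499
shift [0.08, 0.11, -0.08] turn [-0.0, -0.0001, -0.0074]
```

View pics/w9.png

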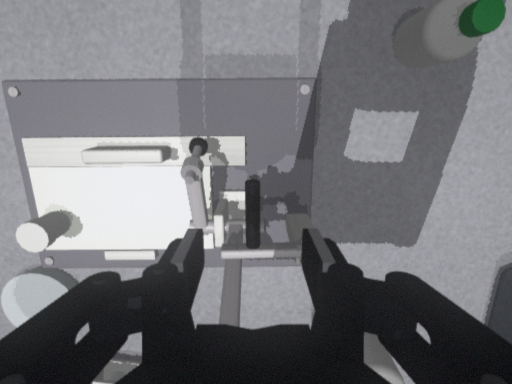

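```bash
python3 - <<'E'
from h import *
import pickle;W=pickle.load(open('W9.pkl','rb'))
c,s=np.cos(TH),np.sin(TH)
for p in [(252.7,180.5),(253,214),(253.3,248)]:
    X=onz(W,p,.113);d=X[:2]-O;print(p,X.round(4),'board',(np.array([c*d[0]+s*d[1],-s*d[0]+c*d[1]])*1e3).round(1))
delta([*b2w(-.024,.099),.093],192.25)
E
```

```text
(252.7, 180.5) [0.5174 0.1382 0.113 ] board [-40.6  98.5]
(253, 214) [0.5449 0.1442 0.113 ] board [-12.5  98.6]
(253.3, 248) [0.5745 0.1507 0.113 ] board [17.9 98.6]
shift [-0.52, 0.11, 10.62] turn [-0.0, -0.0001, -0.0074]
```

```bash
python3 -m creep '[[[-0.2,0.05,4],[0,0,-0.007],5],[[-0.4,0.05,8],[0,0,-0.007],5],[[-0.5,0.05,10.6],[0,0,-0.007],5],[[-0.5,0.05,10.6],[0,0,-0.007],4],[[-0.5,0.05,10.6],[0,0,-0.007],4]]' && python3 -m creep '[[[0,0,0],[0,0,0],2],[[0,0,0],[0,0,0],1],[[0,0,0],[0,0,0],0.6],[[0,0,0],[0,0,0],0.6],[[0,0,0],[0,0,0],0.6]]' 40 && python3 - <<'E'
from h import *
im=get_image('wrist');cv2.imwrite('pics/w10.png',im[:,:,::-1])
E
```

```text
t: 11.9
eef_pos: [0.5335, 0.1416, 0.0935]
tool_rot: [-180.0, -0.0, -167.7]
ft_force: [-0.7, 0.7, 0.8]
width: 0.04
t: 12.4
eef_pos: [0.5345, 0.1412, 0.0945]
tool_rot: [-180.0, 0.1, -167.7]
ft_force: [1.5, -6.5, 1.7]
width: 0.0107
```

View pics/w10.png

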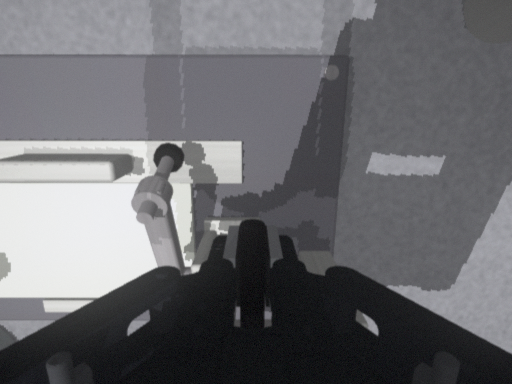

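```bash
python3 -m creep '[[[0,0.04,-0.6],[0,0,0],0.6],[[0,0.14,-1.1],[0,0,0],0.6],[[0,0.3,-1.65],[0,0,0],0.6],[[0,0.55,-2.16],[0,0,0],0.6],[[0,0.85,-2.65],[0,0,0],0.6]]' && python3 -m creep '[[[0,0.36,-0.42],[0,0,0],0.6],[[0,0.77,-0.8],[0,0,0],0.6],[[0,1.22,-1.14],[0,0,0],0.6],[[0,1.7,-1.4],[0,0,0],0.6],[[0,2.23,-1.62],[0,0,0],0.6]]' && python3 -m creep '[[[0,0.55,-0.14],[0,0,0],0.6],[[0,1.1,-0.22],[0,0,0],0.6],[[0,1.7,-0.22],[0,0,0],0.6],[[0,1.7,-0.22],[0,0,0],0.6]]' && python3 - <<'E'
from h import *
im=get_image('scene');crop(im,215,100,365,230,5,'pics/s11.png')
im=get_image('wrist');cv2.imwrite('pics/w11.png',im[:,:,::-1])
E
```

```text
t: 12.95
eef_pos: [0.5326, 0.1488, 0.1212]
tool_rot: [-179.9, 0.1, -167.6]
ft_force: [2.3, -17.3, 6.5]
width: 0.0102
t: 13.45
eef_pos: [0.5282, 0.1707, 0.1384]
tool_rot: [-179.9, 0.2, -167.7]
ft_force: [-0.9, -14.1, 19.7]
width: 0.0104
t: 13.85
eef_pos: [0.5242, 0.1891, 0.1399]
tool_rot: [180.0, 0.2, -167.7]
ft_force: [-1.2, 1.9, 13.5]
width: 0.0104
```

View pics/s11.png

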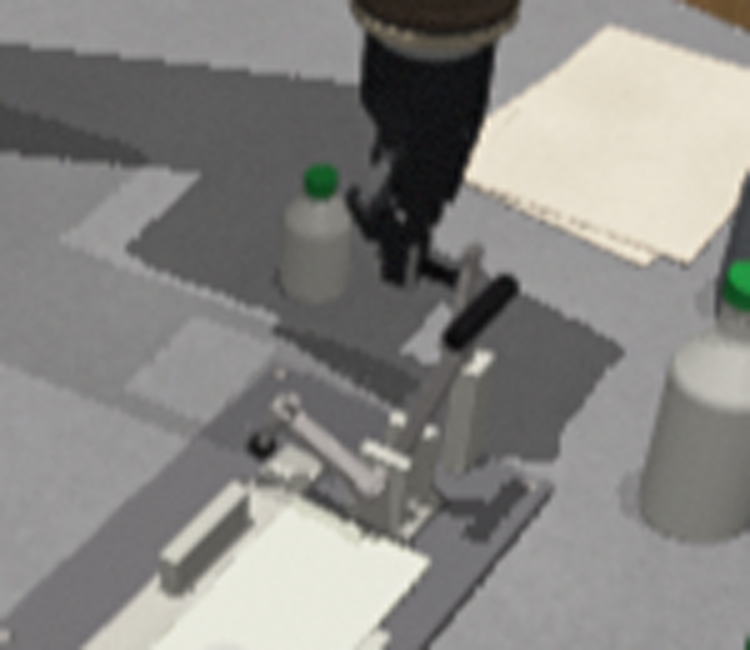

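View pics/w11.png

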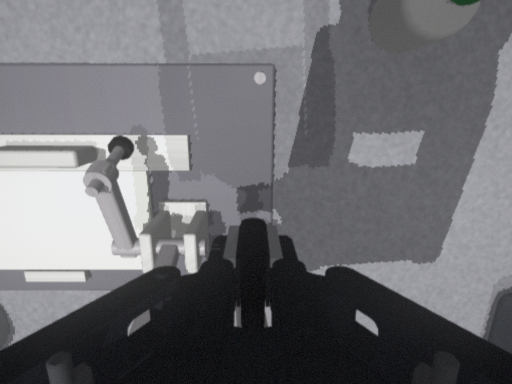

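```bash
python3 -m creep '[[[0,0,0],[0,0,0],1.6],[[0,0,0],[0,0,0],2.6],[[0,0,0],[0,0,0],3.2],[[0,0,-1],[0,0,0],3.2],[[0,0,-4],[0,0,0],3.2]]' && python3 -m creep '[[[0,0,-4],[0,0,0],4],[[0,0,-8],[0,0,0],4],[[0,0,-10],[0,0,0],4],[[0,0,-10],[0,0,0],4],[[0,0,-10],[0,0,0],4]]' && python3 - <<'E'
from h import *
W=cam('wrist')
import pickle;pickle.dump(W,open('W12.pkl','wb'))
im=get_image('wrist');cv2.imwrite('pics/w12.png',im[:,:,::-1])
im=get_image('scene');crop(im,215,100,365,230,5,'pics/s12.png')
print(monitor.state()['eef_pos'])
p=b2w(.062,.062);delta([*p,.26],102.25)
E
```

```text
t: 14.45
eef_pos: [0.5217, 0.1878, 0.1769]
tool_rot: [-180.0, -0.3, -167.7]
ft_force: [0.9, 0.2, 0.8]
width: 0.0319
t: 14.95
eef_pos: [0.5233, 0.1883, 0.2786]
tool_rot: [180.0, 0.1, -167.7]
ft_force: [0.4, 0.3, -0.3]
width: 0.0402
[0.52266443 0.1880972  0.27730093]
shift [-8.68, -8.43, 1.72] turn [-0.0013, -0.0011, 1.5721]
```

View pics/w12.png

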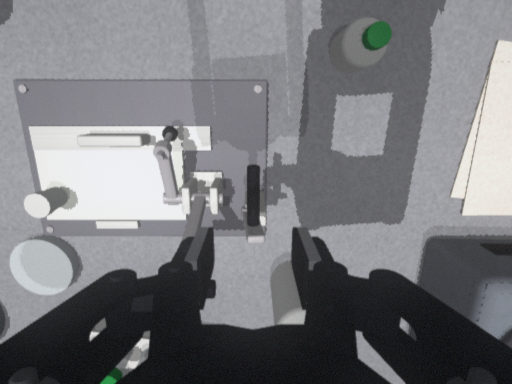

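View pics/s12.png

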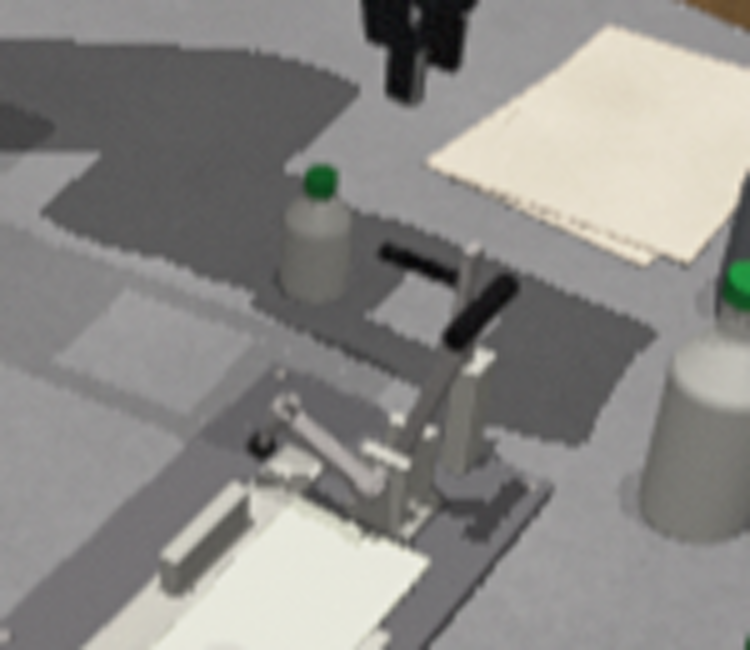

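```bash
python3 -m creep '[[[-0.8,-0.8,0],[0,0,0.14],5],[[-1.6,-1.6,0],[0,0,0.28],5],[[-2.4,-2.4,0],[0,0,0.42],5],[[-3.2,-3.2,0],[0,0,0.56],5],[[-4,-4,0],[0,0,0.70],5]]' && python3 - <<'E'
from h import *
delta([*b2w(.062,.062),.265],102.25)
E
```

```text
t: 15.55
eef_pos: [0.5706, 0.1574, 0.2767]
tool_rot: [-179.9, -0.1, 151.9]
ft_force: [0.5, -0.1, -0.7]
width: 0.0502
shift [-6.4, -0.34, 1.16] turn [-0.0023, -0.001, 0.8664]
```

```bash
python3 -m creep '[[[-1.2,0,0.2],[0,0,0.14],5],[[-2.4,0,0.4],[0,0,0.28],5],[[-3.6,-0.2,0.6],[0,0,0.42],5],[[-5,-0.3,0.8],[0,0,0.56],5],[[-6.4,-0.3,1],[0,0,0.70],5]]' && python3 -m creep '[[[0,0,0],[0,0,0.14],5],[[0,0,0],[0,0,0.166],5],[[0,0,0],[0,0,0.166],5],[[0,0,0],[0,0,0.166],5],[[0,0,0],[0,0,0.166],5]]' && python3 - <<'E'
from h import *
W=cam('wrist')
import pickle;pickle.dump(W,open('W13.pkl','wb'))
im=get_image('wrist');cv2.imwrite('pics/w13.png',im[:,:,::-1])
delta([*b2w(.062,.062),.175],102.25)
E
```

```text
t: 16.05
eef_pos: [0.6259, 0.1248, 0.2666]
tool_rot: [-179.9, -0.0, 111.8]
ft_force: [0.7, 0.8, -0.3]
width: 0.0502
t: 16.55
eef_pos: [0.6259, 0.1255, 0.268]
tool_rot: [-180.0, -0.0, 102.7]
ft_force: [-0.3, 0.4, -0.4]
width: 0.0501
shift [-0.1, -0.08, 9.31] turn [-0.0, 0.0, 0.0081]
```

View pics/w13.png

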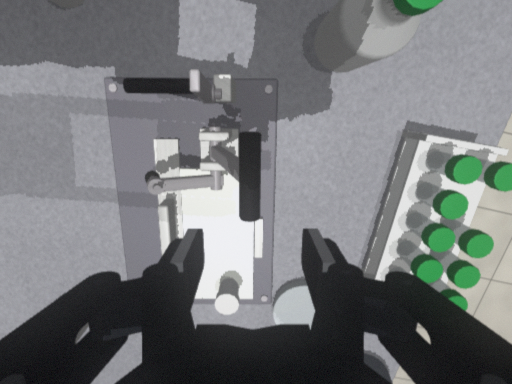

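```bash
python3 - <<'E'
from h import *
import pickle;W=pickle.load(open('W13.pkl','rb'))
c,s=np.cos(TH),np.sin(TH)
for p in [(250.5,132.5),(249.5,221)]:
    X=onz(W,p,.197);d=X[:2]-O;print(p,X.round(4),'board',(np.array([c*d[0]+s*d[1],-s*d[0]+c*d[1]])*1e3).round(1))
E
```

```text
(250.5, 132.5) [0.6138 0.1745 0.197 ] board [ 61.3 113.6]
(249.5, 221) [0.6277 0.1092 0.197 ] board [61.  46.8]
```

```bash
python3 -m creep '[[[-0.2,-0.1,3],[0,0,0.008],5],[[-0.3,-0.15,6],[0,0,0.008],5],[[-0.3,-0.15,8.5],[0,0,0.008],5],[[-0.3,-0.15,9.2],[0,0,0.008],4],[[-0.3,-0.15,9.2],[0,0,0.008],4]]' && python3 -m creep '[[[0,0,0],[0,0,0],2.5],[[0,0,0],[0,0,0],1.5],[[0,0,0],[0,0,0],1],[[0,0,0],[0,0,0],1],[[0,0,0],[0,0,0],1]]' 40 && python3 - <<'E'
from h import *
im=get_image('wrist');cv2.imwrite('pics/w14.png',im[:,:,::-1])
im=get_image('scene');crop(im,215,100,365,230,5,'pics/s14.png')
delta([*b2w(.061,.060),.175],102.25)
E
```

```text
t: 17.1
eef_pos: [0.6248, 0.122, 0.1755]
tool_rot: [-179.9, -0.0, 102.2]
ft_force: [0.2, -0.3, 1.2]
width: 0.0401
t: 17.6
eef_pos: [0.625, 0.122, 0.1776]
tool_rot: [180.0, 0.0, 102.2]
ft_force: [-6.7, -1.9, 6.2]
width: 0.015
shift [0.01, -0.01, 0.26] turn [0.0002, 0.0001, -0.0016]
```

View pics/w14.png

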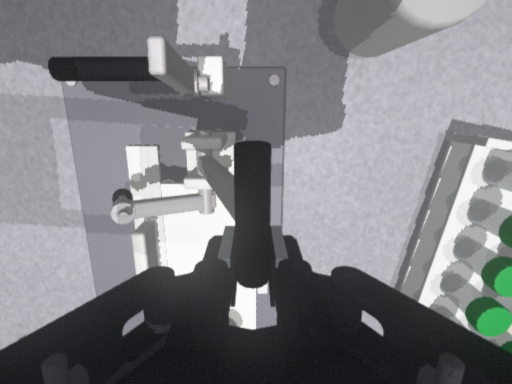

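View pics/s14.png

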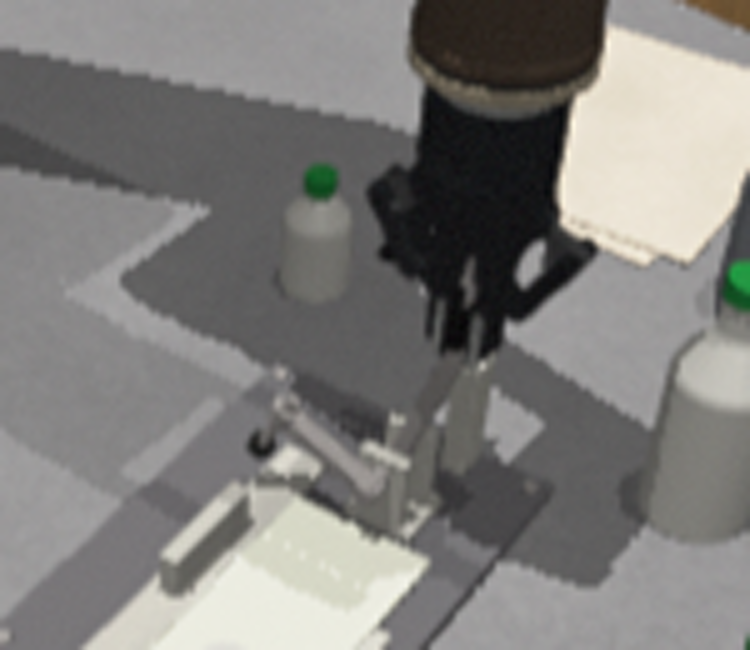

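```bash
python3 -m creep '[[[0,-0.68,-0.19],[0,0,0],1],[[0,-1.36,-0.35],[0,0,0],1],[[0,-2.05,-0.47],[0,0,0],1],[[0,-2.74,-0.55],[0,0,0],1],[[0,-3.44,-0.61],[0,0,0],1]]' && python3 -m creep '[[[0,-0.7,-0.02],[0,0,0],1],[[0,-1.4,0],[0,0,0],1],[[0,-2.09,0.05],[0,0,0],1],[[0,-2.8,0.14],[0,0,0],1],[[0,-3.48,0.26],[0,0,0],1]]' && python3 - <<'E'
from h import *
s=monitor.state();d=s['eef_pos'][:2]-O;c,q=np.cos(TH),np.sin(TH);print('board',c*d[0]+q*d[1],-q*d[0]+c*d[1],s['ft_force'])
E
```

```text
t: 18.2
eef_pos: [0.5938, 0.1152, 0.1845]
tool_rot: [179.6, 0.0, 102.1]
ft_force: [6.5, 3.8, 18.2]
width: 0.0146
t: 18.7
eef_pos: [0.56, 0.1079, 0.1816]
tool_rot: [179.6, 0.0, 102.2]
ft_force: [9.8, 2.9, 7.8]
width: 0.0147
board -0.005418881393184836 0.05986890636179881 [9.78574886 2.88966012 7.76510423]
```

```bash
python3 -m creep '[[[0,-0.4,0.08],[0,0,0],1],[[0,-0.75,0.17],[0,0,0],1],[[0,-0.75,0.17],[0,0,0],1],[[0,-0.75,0.17],[0,0,0],1],[[0,-0.75,0.17],[0,0,0],1]]' && python3 - <<'E'
from h import *
s=monitor.state();d=s['eef_pos'][:2]-O;c,q=np.cos(TH),np.sin(TH);print('board',c*d[0]+q*d[1],-q*d[0]+c*d[1],s['ft_force'],s['torque'])
im=get_image('wrist');cv2.imwrite('pics/w15.png',im[:,:,::-1])
im=get_image('scene');crop(im,205,100,355,230,5,'pics/s15.png')
im=get_image('top');crop(im,150,130,300,250,5,'pics/t15.png')
print(monitor.state()['eef_pos'])
E
```

```text
t: 19.2
eef_pos: [0.5535, 0.1064, 0.1806]
tool_rot: [179.5, 0.0, 102.2]
ft_force: [8.2, 1.7, 13.9]
width: 0.0149
board -0.012067342038001805 0.059846509650505364 [ 8.24053496  1.7403688  13.85097312] [ 0.4597316  -1.54906657  0.05118706]
[0.55355193 0.10641843 0.18061362]
```

View pics/w15.png

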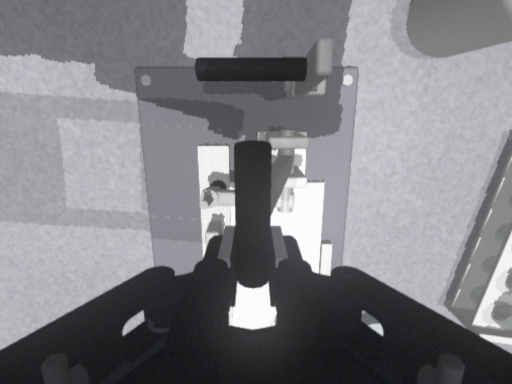

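View pics/s15.png

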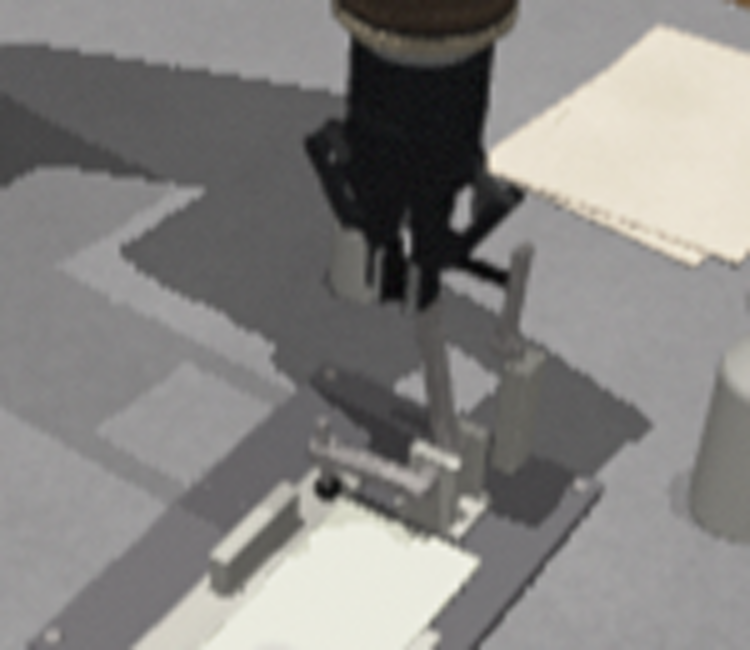

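View pics/t15.png

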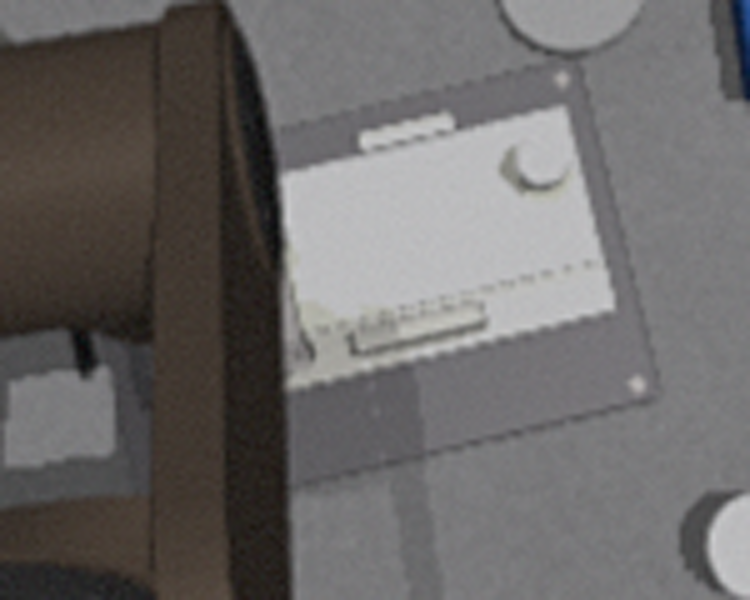

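```bash
python3 -m creep '[[[0,-0.15,0.05],[0,0,0],1],[[0,-0.25,0.08],[0,0,0],1],[[0,-0.25,0.08],[0,0,0],1],[[0,-0.25,0.08],[0,0,0],1]]' && python3 -m creep '[[[0,0,0],[0,0,0],1],[[0,0,0],[0,0,0],1],[[0,0,0],[0,0,0],1]]' && python3 - <<'E'
from h import *
s=monitor.state();d=s['eef_pos'][:2]-O;c,q=np.cos(TH),np.sin(TH);print('board',c*d[0]+q*d[1],-q*d[0]+c*d[1],s['ft_force'],s['torque'])
E
```

```text
t: 19.75
eef_pos: [0.5517, 0.106, 0.1802]
tool_rot: [179.5, 0.0, 102.1]
ft_force: [10.1, 2.8, 16.6]
width: 0.0149
t: 20.05
eef_pos: [0.5518, 0.106, 0.1802]
tool_rot: [179.5, 0.0, 102.1]
ft_force: [9.7, 2.4, 17.0]
width: 0.0144
board -0.013867581640498892 0.05982823367254323 [ 9.70048367  2.39041874 17.01295677] [ 0.55094826 -1.95134946  0.05272578]
```

```bash
python3 -m creep '[[[0,-0.1,0],[0,0,0],1],[[0,-0.25,0],[0,0,0],1],[[0,-0.25,0],[0,0,0],1],[[0,-0.25,0],[0,0,0],1],[[0,-0.25,0],[0,0,0],1]]' && python3 - <<'E'
from h import *
s=monitor.state();d=s['eef_pos'][:2]-O;c,q=np.cos(TH),np.sin(TH);print('board',c*d[0]+q*d[1],-q*d[0]+c*d[1],s['ft_force'],s['torque'])
im=get_image('scene');cv2.imwrite('pics/s16f.png',im[:,:,::-1]);crop(im,205,130,335,250,6,'pics/s16.png')
im=get_image('top');cv2.imwrite('pics/t16.png',im[:,:,::-1])
print(monitor.state()['eef_pos'])
E
```

```text
t: 20.55
eef_pos: [0.5497, 0.1056, 0.1799]
tool_rot: [179.4, 0.0, 102.1]
ft_force: [12.4, 4.0, 10.4]
width: 0.0143
board -0.016010470204841216 0.059812555070466115 [12.35743156  3.99958029 10.39592539] [ 0.67497849 -2.46527413 -0.01105451]
[0.54962034 0.1055378  0.179911  ]
```

View pics/s16.png

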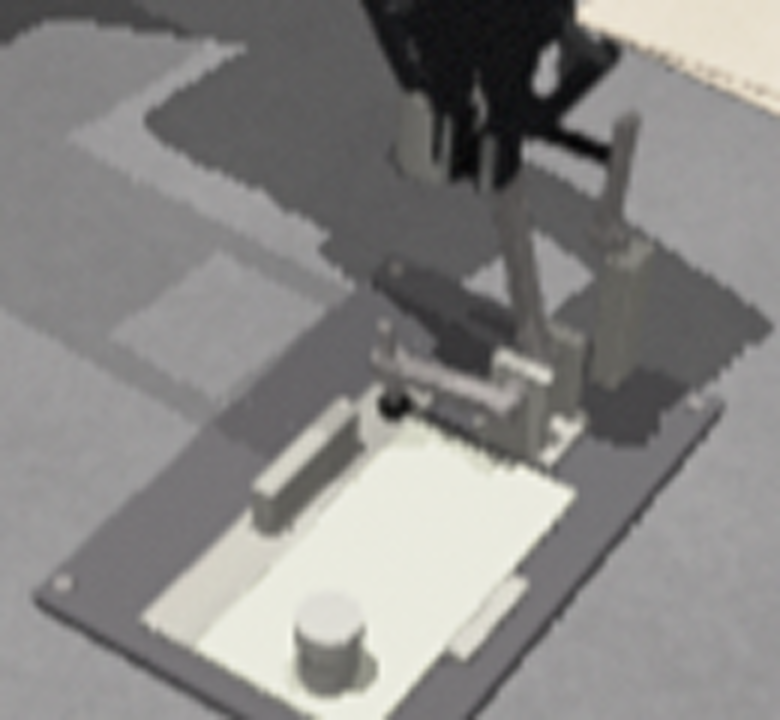

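View pics/t16.png

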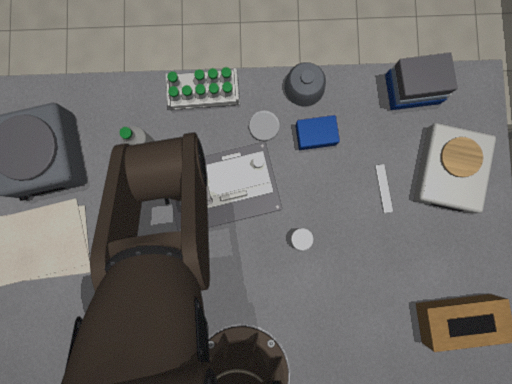

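```bash
python3 -c "
from cell import order,monitor
print(order.close_job()); s=monitor.state(); print(s['t'],s['eef_pos'],s['ft_force'])"
```

```text
the job is handed in; nothing more can be done
None
the job is handed in; nothing more can be done
```

I handed the job in at about 20.7 s, with the straightedge clamped and the gripper still holding the lever. No verdict was reported.

**Straightedge:** It lies flush along the plate's front edge, about 2 mm off centre lengthwise. The first slide jammed against the bed about 3 mm out (about 19 N sideways, 29 N vertically). I lifted it about 1 mm and slid it in. The wrist picture then showed no gap, and the last scene picture shows it still flush. One later numeric check came out about 3–4 mm off because the arm was still settling when I read its pose. I discounted that check and did not repeat it.

**Catch:** I pinched the pin and moved it round to an estimated 1.6 rad. Pictures after release and at the end show it upright and clear of the lever.

**Lever:** I pulled it after the catch was flipped. The handle moved about 77 mm against the 76 mm expected, so it should be at its stop. The pull was about 13 N at a 40 N grip.

**Shoe and bench:** The shoe is down on the blade with its plunger pushed up, but I had no direct reading of its force. The last views show the tip box, dish, jar, strip and vial in place. The arm hides most of the two bottles; it passed near them but I saw no contact.

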